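Fit and hold the drive cover of a belt grinder

TASK

Lay the loose aluminium cover flat on the sloped frame of the green grinder housing, just above the ledge, so that the fastener's wing comes up through the cover's slot, and let go of it. Then turn the wing clockwise until the slot line along its top aligns with the two index marks on the cover, and finally push the cover down against the springs of its seat with the fingers, as far as it will go or nearly so, and keep pushing: the program finishes while still holding the cover pressed. Leave the wrench and the two bolts where they lie.

Things in the scene. Friction and masses are not known exactly. Their poses are not given: they have to be found in the camera images.
- cover: Loose plain aluminium access cover, 0.3 kg, flat on the bench at the start: plate 130 (its x) by 184 (its y) by 4 mm. Origin: centre of its underside; z out of the top face. Two thin dark index marks on top lie on the line along y through the slot's centre, one each side of the slot. Fitted, its axes match frame's and its origin lies over the frame's origin to about 4 mm.
- cover_handle (a point): Middle of the cover's bar handle, at (0, 45, 30) mm in the cover. The bar is 64 mm long along x and 12 mm thick along y; its underside is 22 mm and its top 36 mm above the cover's underside, on two posts near its ends.
- cover_slot (a point): Centre of the cover's slot, at (0, -45, 4) mm in the cover (top face). The slot goes right through, 44 mm along x by 22 mm along y.
- frame: Sloped top of the green grinder housing (190 by 250 mm, fixed to the bench). Origin: centre of the sloped face, 85 mm above the bench; z is its outward normal, 0.3 rad (17 deg) off vertical, leaning away from the robot; x points up the slope (towards the robot), y across. A steel ledge 30 mm high across the lower edge, inner face at x = -68.5 mm, stops the cover sliding down.
- seat_top (a point): Centre of the top of the sprung seat, a steel rectangle of 12 mm bars, 120 (x) by 176 mm (y) outside, that carries the cover's underside. It is 20 mm above the sloped face when free, 12 mm when fully pressed down. Axes as frame.
- seat (a joint): Sinking of the sprung seat along the frame's -z, in m: 0 free, 0.008 fully down. Spring 1500 N/m (12 N fully down, cover's weight included); the cover's own weight sinks it 0.002 to 0.003.
- wing_grip (a point): Grip point on the fastener's axis, at (0, -45, 46) mm in the frame. The wing is a steel bar 34 mm long (this point's x axis, turning with it), 8 mm thick (y), from 28 to 56 mm above the sloped face, with a dark slot line along its top; below it is a neck 10 mm thick. The fitted cover's top face is 6 mm below the wing.
- wing (a joint): Turn of the fastener's wing in rad, growing clockwise seen from above the frame: 0 = along the frame's x, in line with the cover's slot, so it passes through; 1.571 = across the slot, aligned with the index marks. Starts at 0.05 to 0.22, turns from -0.1 to 1.9 (no stop at 1.571), stays where it is left (friction 0.06 N m).
- wrench: Bystander: steel wrench 170 mm long lying on the bench in the strip between housing and cover; origin at its middle, on its underside. Leave alone.
- bolt_long: Bystander: steel bolt 68 mm long, lying beyond the wrench. Leave alone.
- bolt_short: Bystander: steel bolt 43 mm long, lying at the right. Leave alone.

How it is judged (in metres and radians):
On the way, in this order (a step that is already met when the one before it is completed fails the run):
1. the cover lies on the sloped seat with the wing through its slot, let go, the wing not yet turned (x of cover in the frame of frame between -0.009 and 0.009 m and y of cover in the frame of frame between -0.01 and 0.01 m and angle between the z axis of cover and the z axis of frame, either way round below 0.08 rad and angle between the x axis of cover and the x axis of frame, either way round below 0.15 rad and angle between cover's own z axis and vertical below 0.5 rad and z of cover in the frame of frame between 0.01 and 0.022 m and contact force between the fingers and cover below 0.1 N and linear speed of cover below 0.02 m/s and value of joint wing below 0.6 rad), for 0.2 s.
2. the wing is turned until its slot line aligns with the index marks (within 0.15 rad) (angle between the x axis of wing_grip and the y axis of cover, either way round below 0.15 rad and x of cover in the frame of frame between -0.009 and 0.009 m and y of cover in the frame of frame between -0.01 and 0.01 m and angle between the z axis of cover and the z axis of frame, either way round below 0.08 rad and angle between the x axis of cover and the x axis of frame, either way round below 0.15 rad and angle between cover's own z axis and vertical below 0.5 rad), for 0.2 s.
At the end, for the whole second after the job is handed in: Cover on the seat within 9 mm along, 10 mm across, 0.15 rad yaw and 0.08 rad tilt of the frame; wing line within 0.15 rad of the marks; fingers touch the cover (over 2.5 N) and keep the seat pressed over 5.5 of 8 mm (over 6 N on it), at rest, through the last second (all of step 2 and value of joint seat above 0.0055 m and z of cover in the frame of frame between 0.009 and 0.0155 m and contact force between the fingers and cover above 2.5 N and contact force between cover and seat above 6 N and linear speed of cover below 0.02 m/s); the arm keeps its last pose, push and grip.
It fails at once if the wrench or a bolt is displaced by more than 30 mm (distance of any of wrench, bolt_long, bolt_short from where it was at the start of the episode above 0.03 m).
It also fails if it takes over 66 s, if anything falls off the work surface, if the arm or the gripper's body presses on something with over 40 N, if the wrist force passes 120 N, or if a joint passes its speed limit or range.

ROBOT

A 6-joint arm with a two-finger parallel gripper is mounted at the origin on the work surface. World frame = base frame: x ahead of the robot, y to its left, z up, the work surface at z = 0. Lengths are in mm, angles in degrees, forces in N, time in s.
With the tool pointing down it reaches from about 350 to 875 mm from the base axis. Payload 15.5 kg.
Tool frame: the origin (TCP) lies midway between the tips of the shut fingers; the grasp point (between the pads) lies 19 mm behind it; z points along the fingers, y is the line along which they close (so a half turn about z gives the same grasp; the last joint's range is limited). The gripper opens to 85 mm and grips with 20 to 120 N. Pads are 22 mm wide; open, the fingers measure 114 mm over their backs; the gripper's body (76 mm by 85 mm) begins 54 mm behind the grasp point. The pads swing forward as they close: fully open they stand 13 mm farther back than shut.
Start: joints at [62.08, 28.281, 77.091, -0, 74.628, -5.472], TCP at [238.653, 577.643, 231.277] pointing down, gripper open.
Joint ranges: [-166.48, 166.48], [-47.26, 123.95], [12.59, 153.08], [-70.14, 250.14], [6.76, 159.57], [-176.63, 176.63]. Speed limits (degrees/s): [108.29, 108.29, 147.25, 172.46, 172.46, 172.46].

INTERFACE

Orientations are given as [roll, pitch, yaw] about the fixed x, y, z axes, in that order (R = Rz(yaw) Ry(pitch) Rx(roll)).
In Python, from workcell import bot gives the robot as it stands.
- The arm moves only by the tool drive_effector, called after ">>>" by a JSON object that holds its "fn" and its "kwargs", one argument or row to a line. Schema: {"type":"object","properties":{"steps":{"type":"array","items":{"type":"array","items":{"type":"number"},"minItems":4,"maxItems":4},"minItems":1,"maxItems":8},"jaw":{"type":"number"},"grip_n":{"type":"number"},"only":{"type":"string"},"quiet":{"type":"boolean"},"lines":{"type":"string"}},"required":["steps"],"additionalProperties":false}. steps is a list of rows, 1 to 8 of them, each of 4 numbers: dx, dy, dz in mm, then a turn about the tool's z in degrees; each row is the pose to reach, as a shift and turn from the pose commanded when the call began, along the tool's axes at that moment; what a row does not reach only later rows make up. A row lasts 1/12 s, in which the tool goes at most 41.7 mm and 7.16 degrees, less where a joint would pass 70% of its speed; a pose out of reach is approached as far as the arm can. jaw is the finger opening in mm, set as the call begins (left out keeps the last). The fingers move at their own pace and stop on an object; grip_n is the grip in N (left out, the last holds). Time passes only in rows, so rows that do not move let the fingers close. The tool returns the time, the measured TCP pose, the force, the opening and the grip force at its end. only (a regular expression) keeps the lines of the reply that match it, lines (a string "A,B") keeps lines A to B, and quiet returns only ok. Input that does not fit is refused with a message, and nothing moves.
- bot.sense(): the state, without advancing time (a new reading comes with each control period).
- bot.camera(name): name is "side" or "top"; returns a dict with "image" (420x560x3 uint8, red, green, blue), "fov_y" (degrees; the focal length in pixels is half the picture's height over the tangent of half this angle, whatever the lens; pixels are square), "cx", "cy" (the principal point, pixels), "k1" (the pictures are not rectified: a ray, as slopes to the right and down, at radius r is drawn at 1 + k1 r^2 times it, then the intrinsics apply), "eye" and "attitude" of the camera in the world. Camera axes: x right, y up, looking along -z (the intrinsics and any distortion apply to the point x, -y, -z); pixel columns grow to the right and rows downward; lengths in mm; the calibration is good to about 2 mm. A picture is of the moment at which its call begins. There is no depth.
- bot.sign_off(): hands the job in; it is judged then, once.
The state is a dict: "clock": time; "q": joint angles; "joint_vel": joint speeds; "tau": joint torques, N m; "tcp_pos": TCP position; "orientation": TCP orientation; "force": force on the tool from outside, world axes, zero at the start; "moment": the same for the moment, N m; "finger_gap": finger opening in mm; "finger_force": force on a finger pad.
Only numpy, scipy, OpenCV 4.12 (cv2) and the standard library are available. Lean on these libraries where they do the work, as an engineer would, in place of code of your own. Each camera call takes 0.05 s, during which the arm holds its last target. There are 200 camera calls.

## Working session

There is one attempt and no reset: what is moved stays moved. The work goes in short steps, Python scripts to look and compute and a tool call to move; the robot and the scene stay as the last step left them, time stands still between calls to the robot, and variables do not carry over. Pictures are saved under pics/ and viewed, at most 10 in all, crops included, and the job is handed in when it is done.

```bash
ls; mkdir -p pics; python3 - <<'E'
from workcell import bot
import cv2
for n in("top","side"):
    c=bot.camera(n); cv2.imwrite(f"pics/{n}0.png",c["image"][:,:,::-1]); print({k:v for k,v in c.items() if k!="image"})
print(bot.sense())
E
```

```text
pics
workcell.py
{'fov_y': 49.085532403503095, 'cx': 276.0813094863953, 'cy': 210.69551344226844, 'k1': -0.018412929957757965, 'eye': array([ 356.45173248,  -68.25740412, 1237.33739549]), 'attitude': array([ 10.48081621,  -0.48501084, -89.09180998])}
{'fov_y': 53.09776817205689, 'cx': 273.54271345590456, 'cy': 214.09724417749516, 'k1': -0.019365724397805255, 'eye': array([ 510.17357531, -720.42125872,  732.92740116]), 'attitude': array([44.01659033,  0.97384157, -6.77898875])}
{'clock': 0.1, 'q': array([ 6.20827237e+01,  2.83112600e+01,  7.71246570e+01, -4.88593871e-04,
        7.46286970e+01, -5.47255457e+00]), 'joint_vel': array([-0.08742871,  0.01150521, -0.07663008,  0.08753846,  0.06839443,
       -0.07994391]), 'tau': array([ 1.15136267e-03, -8.83575583e+01, -3.84558320e+01, -1.31749848e-04,
        5.07486169e-03,  5.62628983e-06]), 'tcp_pos': array([238.46982227, 577.35406099, 230.75421662]), 'orientation': array([-1.79935636e+02, -5.69334456e-03,  1.57555405e+02]), 'force': array([ 0.07252373,  0.40667756, -1.01106321]), 'moment': array([ 0.03681439, -0.0059963 ,  0.00284935]), 'finger_force': 0.0, 'finger_gap': 85.50803678907285}
```
View pics/top0.png

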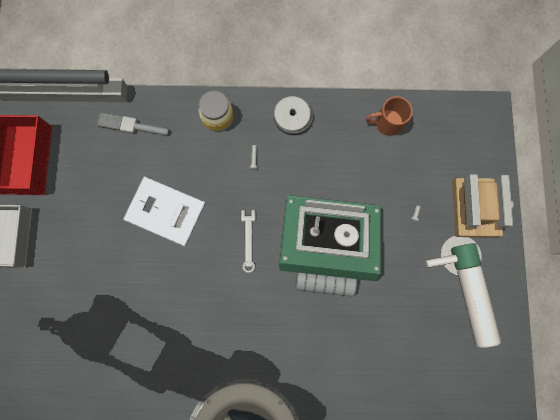

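View pics/side0.png

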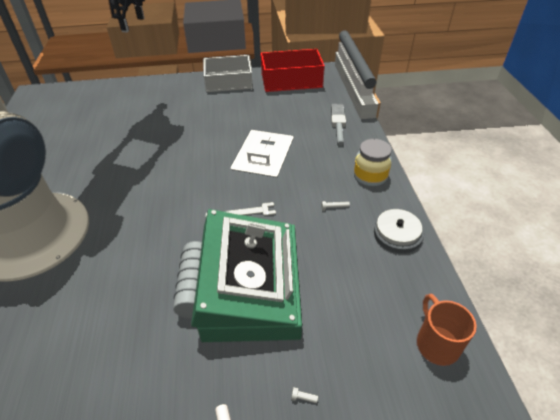

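The top picture shows the cover at (165,210), with the slot at (148,204) and the handle at (180,215). The housing is at (332,238), with the wing at (316,228). The wrench is between them at (248,240). Enlarged crops next.

```bash
python3 - <<'E'
import cv2,numpy as np
a=cv2.imread("pics/top0.png");b=cv2.imread("pics/side0.png")
r=lambda i,x,y,w,h,s:cv2.resize(i[y:y+h,x:x+w],None,fx=s,fy=s,interpolation=cv2.INTER_CUBIC)
cv2.imwrite("pics/c1.png",np.vstack([np.hstack([r(a,115,170,100,75,4),r(b,220,120,100,75,4)]),np.hstack([r(a,275,190,115,90,3.478)[:300,:400],r(b,190,205,120,90,3.334)[:300,:400]])]))
E
```

View pics/c1.png

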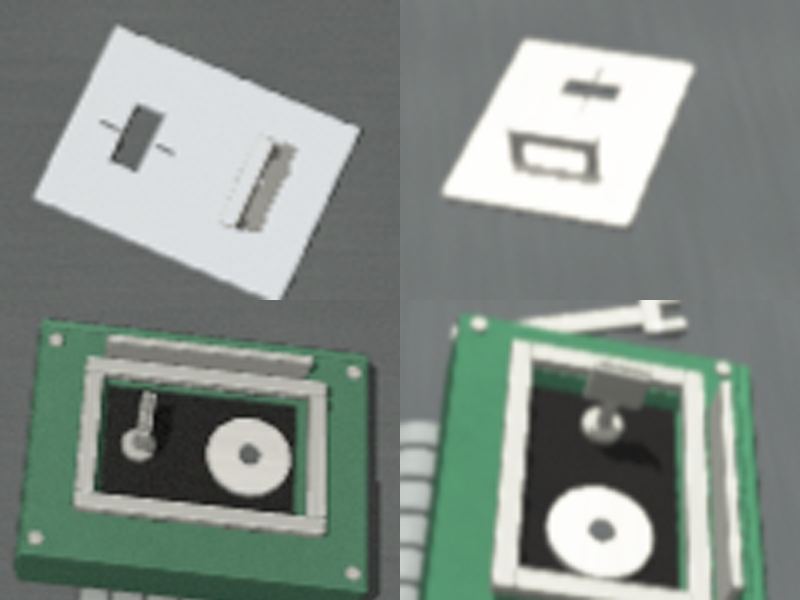

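```bash
cat > h.py <<'E'
import numpy as np
from scipy.spatial.transform import Rotation as R
from scipy.optimize import least_squares
from workcell import bot
CAL=None
def cal():
    return {n:{k:v for k,v in bot.camera(n).items()} for n in("top","side")}
def proj(c,P):
    p=R.from_euler("xyz",c["attitude"],degrees=True).inv().apply(np.atleast_2d(P)-c["eye"])
    s=np.c_[p[:,0],-p[:,1]]/-p[:,2:]
    s=s*(1+c["k1"]*(s**2).sum(1,keepdims=True))
    return s*(210/np.tan(np.radians(c["fov_y"]/2)))+[c["cx"],c["cy"]]
def frameT(X,Y,yaw,z,tilt):   # z-axis yaw then slope about own y
    return R.from_euler("ZY",[yaw,tilt]),np.array([X,Y,z])
def fit(c,obs,z,tilt,p0):     # obs: {cam: (local pts, pixels)}
    def res(p):
        r,o=frameT(*p,z,tilt)
        return np.concatenate([(proj(c[n],r.apply(L)+o)-px).ravel() for n,(L,px) in obs.items()])
    s=least_squares(res,p0,loss="soft_l1"); return s.x,s.fun.reshape(-1,2)
def rel(T):  # shift in tool axes from measured TCP to world point T
    s=bot.sense(); return R.from_euler("xyz",s["orientation"],degrees=True).inv().apply(np.array(T)-s["tcp_pos"])
E
cat > m.py <<'E'
from h import *
c=cal()
a=np.array
pt=lambda L,s,o,off:(a(L,float)-off+.5)/s-.5+o
cov={"top":(a([[-65,-92,4],[-65,92,4],[65,92,4],[65,-92,4]]),pt([[116,26],[360,128],[280,300],[35,197]],4,[115,170],[0,0])),
"side":(a([[65,-92,4],[-65,-92,4],[-65,92,4],[65,92,4]]),pt([[524,38],[695,65],[630,226],[441,192]],4,[220,120],[400,0]))}
fr={"top":(a([[-60,-88,20],[-60,88,20],[60,88,20],[60,-88,20],[-95,-125,0],[-95,125,0],[95,-125,0]]),pt([[88,356],[327,382],[325,533],[75,507],[43,318],[369,357],[17,558]],3.478,[275,190],[0,300])),
"side":(a([[60,-88,20],[-60,-88,20]]),pt([[514,343],[703,373]],3.334,[190,205],[400,300]))}
for nm,o,z,t,p0 in(("cover",cov,0,0,[500,250,3]),("frame",fr,85,-.3,[430,-250,3])):
    for k in (o,{"top":o["top"]},{"side":o["side"]}):
        p,r=fit(c,k,z,t,p0); print(nm,p.round(3),np.degrees(p[2]).round(2)); 
        if k is o: print(r.round(1).tolist())
E
python3 m.py
```

```text
cover [580.945 230.29    2.758] 158.04
[[0.4, -0.0], [0.0, -0.1], [-0.0, 0.5], [-0.2, -0.0], [0.2, 0.5], [-0.4, -0.2], [-0.1, -0.7], [0.7, 0.2]]
cover [581.21  230.441   2.763] 158.28
cover [580.656 229.833   2.752] 157.7
frame [ 512.599 -217.658  -22.082] -1265.22
[[0.2, -0.1], [0.1, -0.2], [0.4, 0.0], [0.2, -0.3], [-0.5, 1.3], [0.5, 0.2], [-0.0, -0.2], [-0.0, -1.3], [0.2, -0.2]]
frame [ 512.709 -217.291    3.049] 174.71
frame [ 514.593 -220.047    3.076] 176.25
```

```bash
cat >> h.py <<'E'
COV=frameT(580.945,230.29,2.758,0,0); FR=frameT(512.6,-217.66,np.radians(174.78),85,-.3)
W=lambda T,L:T[0].apply(L)+T[1]
E
python3 - <<'E'
from h import *
s=bot.sense(); print(s["tcp_pos"],s["orientation"])
print(W(COV,[0,45,12]), rel(W(COV,[0,45,12])))
for n,L in(("above",[8.9-1,45,110]),("contact",[7.9,45,68]),("fitted",[-1,45,48])):
    print(n, W(FR,L)-[0,0,18])
E
```

```text
[238.52738004 577.46937763 230.94561248] [-1.79960305e+02 -5.66165409e-03  1.57553527e+02]
[564.10355025 188.56032746  12.        ] [-449.42437219 -234.98073871  219.06405287]
above [ 533.36243845 -264.74424331  174.42162344]
contact [ 521.00206541 -263.61501079  134.29749089]
fitted [ 523.58340586 -263.85083972  112.56063127]
```

>>> {"fn": "drive_effector", "kwargs": {
  "steps": [
    [-33,-17,10,0],
    [-66,-34,20,0],
    [-99,-52,30,0],
    [-132,-69,40,0],
    [-165,-86,50,0],
    [-198,-103,60,0],
    [-231,-121,70,0],
    [-264,-138,80,-0.5]
  ],
  "jaw": 45,
  "grip_n": 40
}}

```text
clock: 0.87
tcp_pos: [430.7, 347.7, 150.8]
orientation: [-180.0, -0.0, 158.0]
force: [1.4, 0.1, 0.6]
finger_gap: 45.0
finger_force: 0.0
```

>>> {"fn": "drive_effector", "kwargs": {
  "steps": [
    [-33,-17,10,0],
    [-66,-34,20,0],
    [-99,-51,30,0],
    [-132,-69,40,0],
    [-165,-86,50,0],
    [-185,-97,60,0],
    [-185,-97,70,0],
    [-185,-97,70,0]
  ]
}}

```text
clock: 1.53
tcp_pos: [564.9, 188.9, 79.4]
orientation: [-179.9, -0.1, 157.9]
force: [-1.9, 1.2, -0.7]
finger_gap: 44.9
finger_force: 0.0
```

```bash
python3 - <<'E'
from h import *
print(bot.sense()["clock"],rel(W(COV,[0,45,12])),bot.sense()["finger_gap"])
E
```

```text
1.5333 [ 0.47975723 -0.51607037 67.37263744] 44.87259693312751
```

>>> {"fn": "drive_effector", "kwargs": {
  "steps": [
    [0,0,15,0],
    [0,0,30,0],
    [0,0,45,0],
    [0,0,57,0],
    [0,-0.5,67,0],
    [0,-0.5,67,0]
  ]
}}

```text
clock: 2.03
tcp_pos: [563.8, 190.0, 12.8]
orientation: [-179.9, -0.1, 158.1]
force: [-0.8, -0.2, 0.0]
finger_gap: 45.0
finger_force: 0.0
```

>>> {"fn": "drive_effector", "kwargs": {
  "steps": [
    [0,0,0,0],
    [0,0,0,0],
    [0,0,0,0],
    [0,0,0,0],
    [0,0,0,0],
    [0,0,0,0],
    [0,0,0,0],
    [0,0,0,0]
  ],
  "jaw": 0,
  "grip_n": 40
}}

```text
clock: 2.7
tcp_pos: [565.6, 189.9, 15.2]
orientation: [179.9, 0.1, 158.0]
force: [-1.1, 0.5, 7.1]
finger_gap: 10.8
finger_force: 40.2
```

```bash
python3 - <<'E'
from h import *
import cv2
r=lambda i,x,y,w,h,s:cv2.resize(i[y:y+h,x:x+w],None,fx=s,fy=s,interpolation=cv2.INTER_CUBIC)
cv2.imwrite("pics/g.png",r(bot.camera("side")["image"],200,80,140,140,4)[:,:,::-1])
E
```

```text
(no output)
```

View pics/g.png

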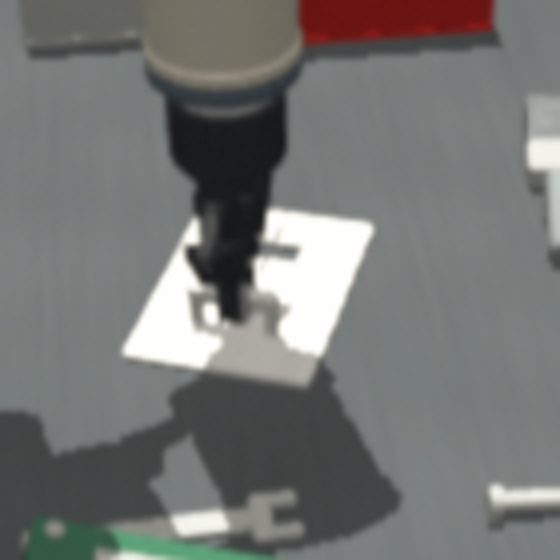

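>>> {"fn": "drive_effector", "kwargs": {
  "steps": [
    [0,0,-10,0],
    [0,0,-25,0],
    [0,0,-50,0],
    [0,0,-80,0],
    [0,0,-115,0],
    [0,0,-150,0],
    [0,0,-175,0],
    [0,0,-175,0]
  ]
}}

```text
clock: 3.42
tcp_pos: [567.3, 190.2, 195.5]
orientation: [179.7, 0.4, 158.1]
force: [1.6, 0.0, -2.9]
finger_gap: 11.4
finger_force: 39.1
```

```bash
python3 - <<'E'
from h import *
import cv2
print(rel(W(FR,[7.9,45,115])-[0,0,15]))
r=lambda i,x,y,w,h,s:cv2.resize(i[y:y+h,x:x+w],None,fx=s,fy=s,interpolation=cv2.INTER_CUBIC)
a=r(bot.camera("side")["image"],200,30,140,140,4);b=r(bot.camera("top")["image"],90,150,140,140,4)
cv2.imwrite("pics/l.png",np.hstack([a,b])[:,:,::-1][:, :, :].copy() if 0 else cv2.resize(np.hstack([a,b]),(800,400))[:,:,::-1])
E
```

```text
[-139.82812949 -434.33278248   12.24421414]
```

View pics/l.png

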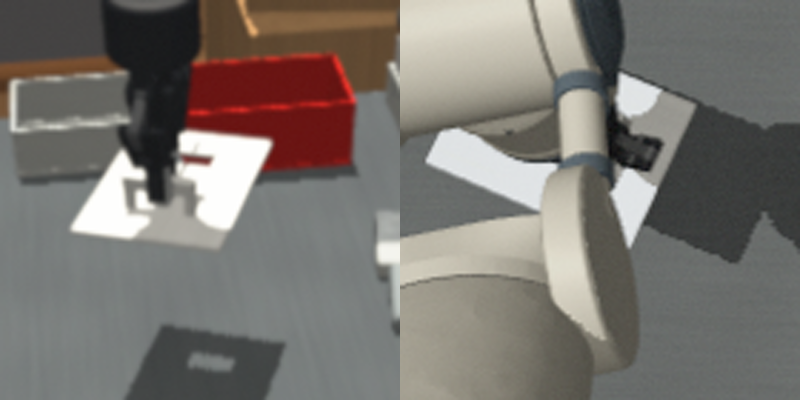

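```bash
python3 - <<'E'
from h import *
c=cal(); s=2.857
sp=(np.array([[126,130],[273,142],[220,248],[71,233]])+.5)/s-.5+[200,30]
tp=(np.array([[426-400,162],[696-400,103]])+.5)/s-.5+[90,150]
Ls=np.array([[65,-92,4],[-65,-92,4],[-65,92,4],[65,92,4]]);Lt=np.array([[65,-92,4],[-65,92,4]])
def res(p):
    r=R.from_euler("ZYX",p[3:])
    return np.r_[(proj(c["side"],r.apply(Ls)+p[:3])-sp).ravel(),(proj(c["top"],r.apply(Lt)+p[:3])-tp).ravel()]
q=least_squares(res,[583,230,180,2.758,0,0],loss="soft_l1")
p=q.x;r=R.from_euler("ZYX",p[3:]);print(p[:3].round(1),np.degrees(p[3:]).round(2),q.fun.round(1))
b=bot.sense();t=R.from_euler("xyz",b["orientation"],degrees=True)
print("handle - tcp world",r.apply([0,45,30])+p[:3]-b["tcp_pos"],b["tcp_pos"])
E
```

```text
[581.6 231.2 177.7] [158.52   1.5    0.26] [ 3.3 -0.1 -1.2 -0.2 -0.   0.2 -0.1 -0.1  0.2  0.2 -0.1 -0.2]
handle - tcp world [ 0.11925099  0.24552161 19.37322571] [564.29490906 189.48896103 188.50443026]
```

```bash
python3 - <<'E'
from h import *
print(rel(W(FR,[7.9,45,105])-[0,0,18.5]),bot.sense()["orientation"])
E
```

```text
[-139.70716224 -433.27583887   19.60755719] [-1.79941909e+02 -7.84335985e-02  1.58050677e+02]
```

>>> {"fn": "drive_effector", "kwargs": {
  "steps": [
    [-6,-20,0,0],
    [-17,-55,0,-1],
    [-29,-90,0,-3],
    [-40,-125,0,-5],
    [-52,-160,0,-7],
    [-63,-195,0,-9],
    [-74,-230,0,-10],
    [-78,-240,0,-11]
  ]
}}

```text
clock: 4.28
tcp_pos: [546.4, -66.2, 187.9]
orientation: [-179.9, -0.1, 169.0]
force: [0.7, -0.7, -2.0]
finger_gap: 11.2
finger_force: 39.5
```

>>> {"fn": "drive_effector", "kwargs": {
  "steps": [
    [0,0,0,0],
    [0,0,0,0]
  ]
}}

```text
clock: 4.45
tcp_pos: [547.0, -62.5, 188.1]
orientation: [180.0, -0.1, 168.9]
force: [-0.4, -0.6, -2.7]
finger_gap: 11.4
finger_force: 39.5
```

```bash
python3 - <<'E'
from h import *
print(rel(W(FR,[7.9,45,105])-[0,0,18.5]),bot.sense()["orientation"],bot.sense()["finger_gap"])
E
```

```text
[ -24.01635853 -201.29647718   18.86652132] [ 1.79986946e+02 -1.35893357e-01  1.68938719e+02] 11.40307833529306
```

>>> {"fn": "drive_effector", "kwargs": {
  "steps": [
    [-4,-30,0,-1],
    [-8,-65,0,-2.5],
    [-12,-100,0,-4],
    [-17,-140,0,-5.6],
    [-21,-175,0,-5.6],
    [-24,-195,0,-5.6],
    [-24,-201,0,-5.6],
    [-24,-201,0,-5.6]
  ]
}}

```text
clock: 5.12
tcp_pos: [533.0, -264.2, 188.4]
orientation: [180.0, -0.1, 174.6]
force: [0.1, -0.0, -2.4]
finger_gap: 11.3
finger_force: 39.8
```

>>> {"fn": "drive_effector", "kwargs": {
  "steps": [
    [0,0,0,0],
    [0,0,0,0],
    [0,0,0,0]
  ]
}}

```text
clock: 5.37
tcp_pos: [533.3, -262.3, 189.2]
orientation: [180.0, -0.0, 174.7]
force: [-0.5, 1.0, -2.5]
finger_gap: 11.2
finger_force: 39.8
```

```bash
python3 - <<'E'
from h import *
import cv2
print(rel(W(FR,[7.9,45,105])-[0,0,18.5]),bot.sense()["orientation"],bot.sense()["finger_gap"])
r=lambda i,x,y,w,h,s:cv2.resize(i[y:y+h,x:x+w],None,fx=s,fy=s,interpolation=cv2.INTER_CUBIC)
cv2.imwrite("pics/p.png",np.hstack([r(bot.camera("side")["image"],170,150,160,200,2.5),r(bot.camera("top")["image"],260,160,160,200,2.5)])[:,:,::-1])
E
```

```text
[ 1.21975075 -2.3941714  20.01048857] [ 1.79976303e+02 -2.59213048e-02  1.74744210e+02] 11.191277993818854
```

View pics/p.png

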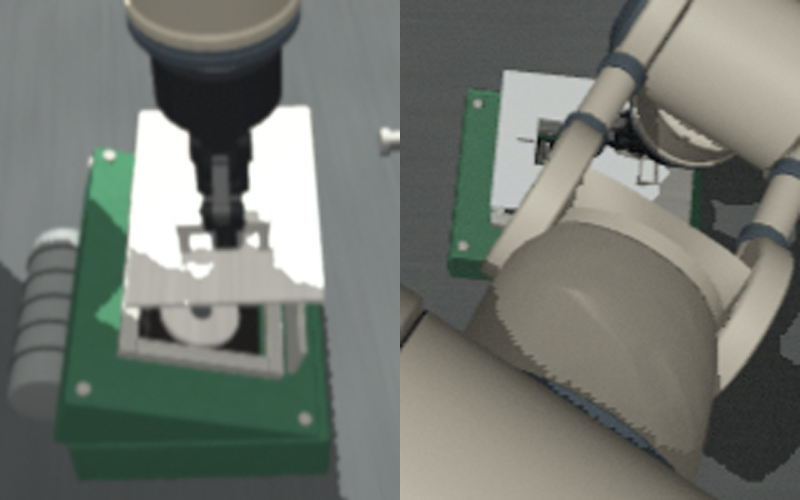

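>>> {"fn": "drive_effector", "kwargs": {
  "steps": [
    [0.5,-1,10,0],
    [1.2,-2,20,0],
    [4,-2,30,0],
    [7,-2,39,0],
    [10,-2,48,0],
    [10,-2,48,0],
    [10,-2,48,0]
  ]
}}

```text
clock: 6.05
tcp_pos: [522.6, -264.8, 140.6]
orientation: [180.0, -0.1, 174.6]
force: [0.3, -0.4, -3.1]
finger_gap: 11.5
finger_force: 39.8
```

>>> {"fn": "drive_effector", "kwargs": {
  "steps": [
    [0,0,0,0],
    [0,0,0,0],
    [0,0,0,0],
    [0,0,0,0]
  ]
}}

```text
clock: 6.38
tcp_pos: [523.2, -265.1, 141.7]
orientation: [-180.0, 0.0, 174.7]
force: [0.0, -0.1, -2.6]
finger_gap: 11.3
finger_force: 39.8
```

```bash
python3 - <<'E'
from h import *
import cv2
print(rel(W(FR,[7.9,45,68])-[0,0,18.5]),bot.sense()["orientation"],bot.sense()["force"],bot.sense()["finger_gap"])
r=lambda i,x,y,w,h,s:cv2.resize(i[y:y+h,x:x+w],None,fx=s,fy=s,interpolation=cv2.INTER_CUBIC)
cv2.imwrite("pics/p2.png",np.hstack([r(bot.camera("side")["image"],190,190,120,140,3.3),r(bot.camera("top")["image"],275,180,120,140,3.3)])[:,:,::-1])
E
```

```text
[2.37756245 1.28699136 7.87191213] [-1.79981169e+02  3.87428699e-02  1.74654694e+02] [ 0.03835282 -0.11059699 -2.59355346] 11.308329462724094
```

View pics/p2.png

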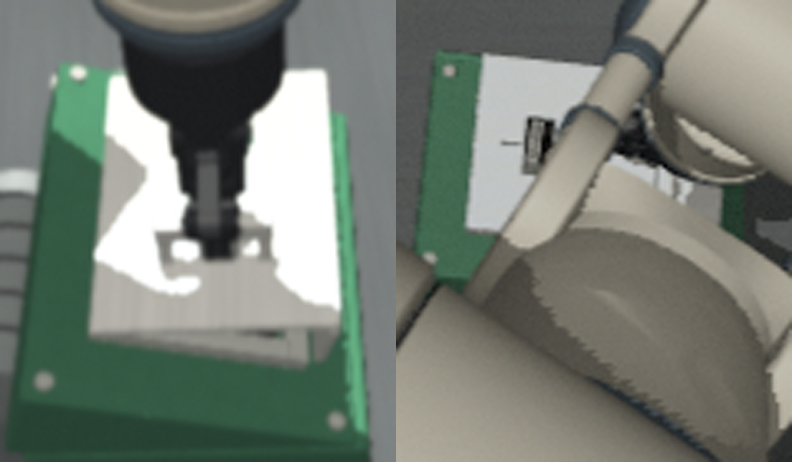

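>>> {"fn": "drive_effector", "kwargs": {
  "steps": [
    [1,1,4,0],
    [2,1.3,8,0],
    [2,1.3,11,0],
    [1.8,1.3,14,0],
    [1.8,1.3,14,0],
    [1.8,1.3,14,0]
  ],
  "grip_n": 30
}}

```text
clock: 6.98
tcp_pos: [521.8, -263.7, 127.4]
orientation: [-180.0, 0.0, 174.6]
force: [3.0, 0.6, 4.4]
finger_gap: 11.2
finger_force: 40.8
```

>>> {"fn": "drive_effector", "kwargs": {
  "steps": [
    [0,0,3,0],
    [-0.5,0,6,0],
    [-1,0,9,0],
    [-1.5,0,12,0],
    [-1.5,0,12,0],
    [-1.5,0,12,0],
    [-1.5,0,12,0]
  ],
  "grip_n": 25
}}

```text
clock: 7.57
tcp_pos: [523.0, -263.8, 115.1]
orientation: [-180.0, 0.0, 174.6]
force: [5.7, -0.1, 3.8]
finger_gap: 10.9
finger_force: 41.8
```

```bash
python3 - <<'E'
from h import *
import cv2
print(rel(W(FR,[-1,45,48])-[0,0,18.5]),bot.sense()["orientation"],bot.sense()["force"],bot.sense()["finger_gap"])
r=lambda i,x,y,w,h,s:cv2.resize(i[y:y+h,x:x+w],None,fx=s,fy=s,interpolation=cv2.INTER_CUBIC)
cv2.imwrite("pics/p3.png",np.hstack([r(bot.camera("side")["image"],190,190,120,140,3.3),r(bot.camera("top")["image"],275,180,120,140,3.3)])[:,:,::-1])
E
```

```text
[-0.54562386 -0.03825075  3.07565581] [-1.79997167e+02  1.51181418e-02  1.74649316e+02] [ 5.69034485 -0.14089476  3.77486721] 10.93532335179761
```

View pics/p3.png

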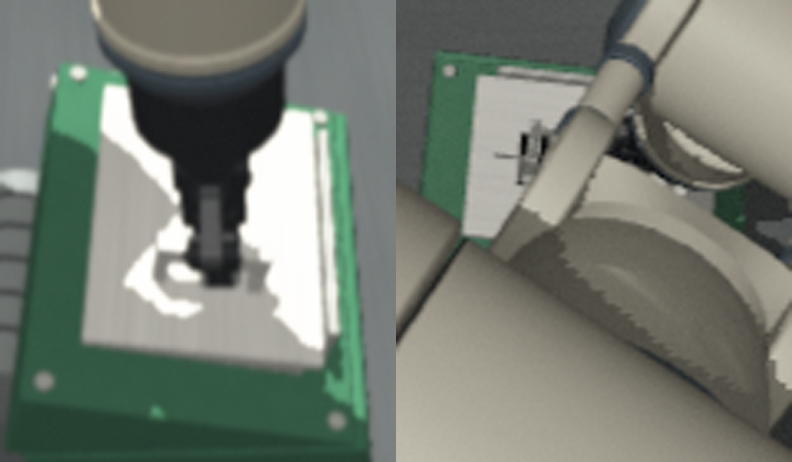

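>>> {"fn": "drive_effector", "kwargs": {
  "steps": [
    [-0.5,0,1.5,0],
    [-0.5,0,3,0],
    [-0.5,0,3.5,0],
    [-0.5,0,3.5,0]
  ]
}}

```text
clock: 8.0
tcp_pos: [523.4, -263.8, 111.5]
orientation: [-180.0, 0.0, 174.7]
force: [5.8, 0.0, 5.5]
finger_gap: 11.0
finger_force: 42.1
```

>>> {"fn": "drive_effector", "kwargs": {
  "steps": [
    [0,0,0,0],
    [0,0,0,0],
    [0,0,0,0],
    [0,0,0,0],
    [0,0,0,0],
    [0,0,0,0]
  ],
  "jaw": 36,
  "grip_n": 20
}}

```text
clock: 8.5
tcp_pos: [523.2, -263.7, 111.7]
orientation: [180.0, -0.0, 174.7]
force: [-0.1, -0.2, -0.3]
finger_gap: 35.8
finger_force: 0.0
```

>>> {"fn": "drive_effector", "kwargs": {
  "steps": [
    [0,0,-15,0],
    [0,0,-40,0],
    [0,0,-75,0],
    [0,0,-110,0],
    [0,0,-110,0],
    [0,0,-110,0]
  ]
}}

```text
clock: 9.0
tcp_pos: [524.1, -264.3, 223.8]
orientation: [-179.9, 0.2, 174.7]
force: [-1.1, 0.7, -1.2]
finger_gap: 35.9
finger_force: 0.0
```

```bash
python3 - <<'E'
from h import *
import cv2
print(rel(W(FR,[0,-45,36])))
r=lambda i,x,y,w,h,s:cv2.resize(i[y:y+h,x:x+w],None,fx=s,fy=s,interpolation=cv2.INTER_CUBIC)
cv2.imwrite("pics/p4.png",np.hstack([r(bot.camera("side")["image"],190,190,120,140,3.3),r(bot.camera("top")["image"],275,180,120,140,3.3)])[:,:,::-1])
E
```

```text
[  5.65956482  90.57740137 104.25737664]
```

View pics/p4.png

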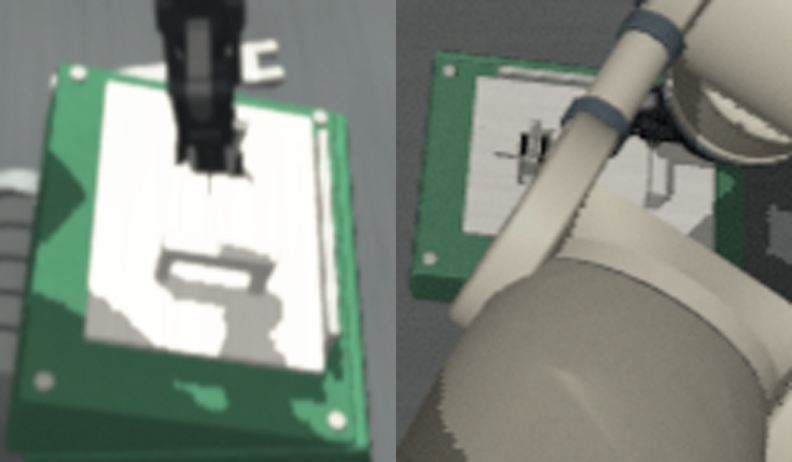

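>>> {"fn": "drive_effector", "kwargs": {
  "steps": [
    [1,25,0,2],
    [3,55,0,5],
    [5,85,0,8],
    [5.6,90.6,0,8],
    [5.6,90.6,0,8],
    [5.6,90.6,0,8],
    [5.6,90.6,0,8]
  ]
}}

```text
clock: 9.68
tcp_pos: [526.1, -173.9, 221.2]
orientation: [-180.0, -0.0, 166.7]
force: [0.6, 0.1, 0.2]
finger_gap: 36.1
finger_force: 0.0
```

```bash
python3 - <<'E'
from h import *
print(rel(W(FR,[0,-45,46])-[0,0,12]),bot.sense()["orientation"],bot.sense()["q"][5])
# wing detection help: project slot / wing corners and compare slot y,x in side view
E
```

```text
[ -4.13295142   0.74325067 104.28978847] [-1.79989720e+02 -3.83511862e-02  1.66661578e+02] -101.10498229663371
```

>>> {"fn": "drive_effector", "kwargs": {
  "steps": [
    [-2,0.5,25,0],
    [-4,0.7,50,0],
    [-4,0.7,75,0],
    [-4,0.7,90,0],
    [-4,0.7,99,0],
    [-4,0.7,104,0],
    [-4,0.7,104,0],
    [-4,0.7,104,0]
  ]
}}

```text
clock: 10.35
tcp_pos: [530.6, -173.8, 118.3]
orientation: [-180.0, 0.0, 166.6]
force: [-0.9, 0.2, 1.3]
finger_gap: 36.1
finger_force: 0.0
```

>>> {"fn": "drive_effector", "kwargs": {
  "steps": [
    [0,0,0,0],
    [0,0,0,0],
    [0,0,0,0],
    [0,0,0,0]
  ],
  "jaw": 18,
  "grip_n": 20
}}

```text
clock: 10.68
tcp_pos: [530.5, -173.3, 118.3]
orientation: [-180.0, 0.0, 166.7]
force: [0.4, 0.8, 0.3]
finger_gap: 18.4
finger_force: 0.0
```

```bash
python3 - <<'E'
from h import *
print(rel(W(FR,[0,-45,46])-[0,0,12]),bot.sense()["force"],bot.sense()["moment"])
E
```

```text
[ 0.04823556 -0.79673509  1.33276448] [0.39652045 0.77517588 0.34842899] [ 0.02637427 -0.00096883 -0.02217445]
```

>>> {"fn": "drive_effector", "kwargs": {
  "steps": [
    [0,0,0,5],
    [0,0,0,11],
    [0,0,0,17],
    [0,0,0,23],
    [0,0,0,29],
    [0,0,0,35],
    [0,0,0,41],
    [0,0,0,41]
  ]
}}

```text
clock: 11.35
tcp_pos: [530.1, -172.8, 117.9]
orientation: [180.0, -0.0, 125.3]
force: [0.1, 3.3, 0.3]
finger_gap: 18.4
finger_force: 1.4
```

>>> {"fn": "drive_effector", "kwargs": {
  "steps": [
    [0,0,0,6],
    [0,0,0,12],
    [0,0,0,18],
    [0,0,0,24],
    [0,0,0,30],
    [0,0,0,36],
    [0,0,0,41],
    [0,0,0,41]
  ]
}}

```text
clock: 12.02
tcp_pos: [530.0, -173.4, 117.8]
orientation: [-180.0, 0.0, 84.6]
force: [-2.6, -1.3, 1.2]
finger_gap: 18.0
finger_force: 1.9
```

>>> {"fn": "drive_effector", "kwargs": {
  "steps": [
    [0,0,0,0],
    [0,0,0,0],
    [0,0,0,0],
    [0,0,0,0],
    [0,0,0,0],
    [0,0,0,0]
  ],
  "jaw": 0,
  "grip_n": 20
}}

```text
clock: 12.52
tcp_pos: [529.5, -173.3, 117.8]
orientation: [-179.9, 0.0, 85.0]
force: [-6.7, -1.5, 3.8]
finger_gap: 12.7
finger_force: 20.0
```

```bash
python3 - <<'E'
from h import *
s=bot.sense();print(rel(W(FR,[0,-45,46])-[0,0,12]),s["force"],s["moment"],s["orientation"],s["finger_gap"])
E
```

```text
[-0.76224748  0.8249102   0.89413835] [-6.70106907 -1.48264965  3.78198497] [-0.30534069  1.3840992   0.06226311] [-1.79919478e+02  6.28955759e-03  8.50288860e+01] 12.686477286968193
```

>>> {"fn": "drive_effector", "kwargs": {
  "steps": [
    [0,0,0,0],
    [0,0,0,0],
    [0,0,0,0],
    [0,0,0,0]
  ],
  "jaw": 36,
  "grip_n": 20
}}

```text
clock: 12.85
tcp_pos: [530.5, -173.3, 117.9]
orientation: [180.0, 0.0, 84.7]
force: [0.2, -1.1, -0.0]
finger_gap: 36.1
finger_force: 0.0
```

>>> {"fn": "drive_effector", "kwargs": {
  "steps": [
    [0,0,-10,0],
    [0,0,-30,0],
    [0,0,-60,0],
    [20,0,-90,0],
    [50,0,-110,0],
    [80,0,-110,0],
    [80,0,-110,0],
    [80,0,-110,0]
  ]
}}

```text
clock: 13.52
tcp_pos: [537.9, -92.4, 228.8]
orientation: [179.9, 0.0, 84.8]
force: [-0.0, 0.0, 0.3]
finger_gap: 36.0
finger_force: 0.0
```

```bash
python3 - <<'E'
from h import *
import cv2
r=lambda i,x,y,w,h,s:cv2.resize(i[y:y+h,x:x+w],None,fx=s,fy=s,interpolation=cv2.INTER_CUBIC)
b=bot.camera("side")["image"]; cv2.imwrite("pics/raw5.png",b[:,:,::-1])
cv2.imwrite("pics/p5.png",np.hstack([r(b,190,200,120,120,3.3),r(b,225,215,60,60,6.6)])[:,:,::-1])
E
```

```text
(no output)
```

View pics/p5.png

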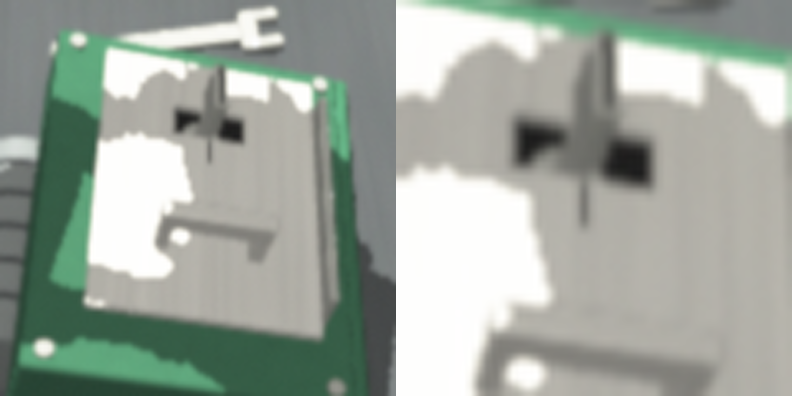

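```bash
python3 - <<'E'
from h import *
c=bot.camera("side"); c={"side":c}
px=(np.array([[107,47],[322,338],[87,303]])+.5)/3.3-.5+[190,200]
L=np.array([[65,-92,4],[-65,92,4],[65,92,4]])
def res(p): 
    r=FR[0]*R.from_euler("z",p[2]); return (proj(c["side"],r.apply(L)+W(FR,[p[0],p[1],17.5]))-px).ravel()
q=least_squares(res,[0,0,0]);print("cover in frame",q.x,q.fun.round(1))
for th in(75,82,90,98,105):
    w=np.array([[17,4,0],[17,-4,0],[-17,-4,0],[-17,4,0]],float)
    P=R.from_euler("z",-th,degrees=True).apply(w)+[0,-45,56]
    print(th,((proj(c["side"],W(FR,P))-[225,215]+.5)*6.6+396*np.array([1,0])).round(0).tolist())
T=W(FR,[0,4,40]);print(rel(T),rel(W(FR,[0,4,21.5])))
E
```

```text
cover in frame [-0.70471594  1.47205807 -0.00618728] [ 0.2  0.5  0.4 -0.4 -0.6 -0. ]
75 [[584.0, 28.0], [610.0, 28.0], [639.0, 116.0], [613.0, 117.0]]
82 [[591.0, 27.0], [617.0, 29.0], [633.0, 117.0], [606.0, 115.0]]
90 [[598.0, 27.0], [624.0, 31.0], [625.0, 118.0], [598.0, 113.0]]
98 [[606.0, 27.0], [632.0, 35.0], [617.0, 117.0], [590.0, 110.0]]
105 [[613.0, 28.0], [638.0, 38.0], [610.0, 116.0], [583.0, 106.0]]
[-129.55622098   -1.65453137  104.84976274] [-129.56114931   -7.12279353  122.52313493]
```

```bash
python3 - <<'E'
import cv2
g=cv2.cvtColor(cv2.imread("pics/raw5.png"),cv2.COLOR_BGR2GRAY)
print(g[218:236,250:264])
E
```

```text
[[151 146 144 142 141 140 137 136 137 136 135 135 133 132]
 [171 155 151 148 145 141 132 129 141 145 144 144 141 140]
 [184 167 163 158 152 144 121 117 151 167 166 162 155 150]
 [179 174 171 167 158 143 109 109 175 219 221 213 196 185]
 [176 176 173 162 150 140 110 107 191 245 249 247 241 238]
 [175 174 169 149 133 136 116 105 190 249 253 253 253 253]
 [174 175 164 136 124 134 117 104 187 250 253 253 254 254]
 [175 173 158 129 122 134 117 104 187 250 253 253 254 254]
 [174 169 148 121 120 134 117 104 188 250 253 253 254 254]
 [173 162 135 116 120 133 117 104 184 248 252 253 253 253]
 [172 156 127 113 120 135 118 103 168 233 242 243 244 244]
 [172 156 125 112 120 135 117 102 147 187 198 199 202 203]
 [172 155 125 112 119 134 120 106 140 165 172 174 175 177]
 [171 154 125 111 117 131 126 120 140 159 169 173 175 176]
 [162 150 122 111 114 122 124 125 137 155 169 173 175 176]
 [142 137 119 111 112 112 111 114 130 158 168 172 173 175]
 [110 122 114 110 110 109 106 107 122 146 155 160 165 169]
 [ 84 111 112 110 109 107 102  98 101 117 127 134 143 153]]
```

>>> {"fn": "drive_effector", "kwargs": {
  "steps": [
    [-30,0,0,0],
    [-65,0,0,0],
    [-100,0,0,0],
    [-125,1,15,0],
    [-129.5,1,40,0],
    [-129.5,1,70,0],
    [-129.5,1,90,0],
    [-129.5,1,90,0]
  ],
  "jaw": 0,
  "grip_n": 40
}}

```text
clock: 14.28
tcp_pos: [524.1, -222.8, 133.9]
orientation: [-179.6, -0.1, 84.6]
force: [0.3, 1.0, -1.6]
finger_gap: -0.1
finger_force: 0.0
```

>>> {"fn": "drive_effector", "kwargs": {
  "steps": [
    [0,0,0,0],
    [0,0,0,0],
    [0,0,0,0]
  ]
}}

```text
clock: 14.53
tcp_pos: [527.4, -223.2, 139.3]
orientation: [179.9, 0.1, 84.7]
force: [0.2, -0.6, 0.0]
finger_gap: 0.0
finger_force: 0.0
```

```bash
python3 - <<'E'
from h import *
print(rel(W(FR,[-5,4,21.5])),bot.sense()["force"],bot.sense()["finger_gap"])
E
```

```text
[ 0.23172525 -4.15674338 35.23743843] [ 0.21183408 -0.55448188  0.03719491] 0.03578577380568397
```

>>> {"fn": "drive_effector", "kwargs": {
  "steps": [
    [0,-2,12,0],
    [0,-4,22,0],
    [0,-4,28,0],
    [0,-4,31,0],
    [0,-4,31,0],
    [0,-4,31,0]
  ]
}}

```text
clock: 15.03
tcp_pos: [523.1, -222.4, 107.4]
orientation: [180.0, 0.0, 84.7]
force: [-0.1, -0.5, 0.1]
finger_gap: -0.2
finger_force: 0.0
```

>>> {"fn": "drive_effector", "kwargs": {
  "steps": [
    [0,0,1,0],
    [0,0,2,0],
    [0,0,2,0],
    [0,0,2,0]
  ]
}}

```text
clock: 15.37
tcp_pos: [522.9, -222.4, 105.0]
orientation: [180.0, 0.0, 84.7]
force: [1.1, -0.6, 1.3]
finger_gap: -0.2
finger_force: 0.8
```

>>> {"fn": "drive_effector", "kwargs": {
  "steps": [
    [0,0,1,0],
    [0,0,2,0],
    [0,0,2,0],
    [0,0,2,0]
  ]
}}

```text
clock: 15.7
tcp_pos: [522.7, -222.3, 102.9]
orientation: [180.0, 0.0, 84.7]
force: [-1.0, -0.1, 5.1]
finger_gap: -0.0
finger_force: 2.3
```

>>> {"fn": "drive_effector", "kwargs": {
  "steps": [
    [0,0,1,0],
    [0,0,2,0],
    [0,0,2,0],
    [0,0,2,0]
  ]
}}

```text
clock: 16.03
tcp_pos: [522.7, -222.3, 101.0]
orientation: [180.0, 0.0, 84.7]
force: [-1.7, -0.5, 8.9]
finger_gap: 0.2
finger_force: 3.6
```

>>> {"fn": "drive_effector", "kwargs": {
  "steps": [
    [0,0,1,0],
    [0,0,1,0],
    [0,0,1,0],
    [0,0,1,0]
  ]
}}

```text
clock: 16.37
tcp_pos: [522.8, -222.4, 100.1]
orientation: [180.0, 0.0, 84.7]
force: [-1.6, -1.0, 8.8]
finger_gap: 0.4
finger_force: 4.2
```

>>> {"fn": "drive_effector", "kwargs": {
  "steps": [
    [0,0,1,0],
    [0,0,1.5,0],
    [0,0,1.5,0],
    [0,0,1.5,0]
  ]
}}

```text
clock: 16.7
tcp_pos: [523.0, -222.4, 99.4]
orientation: [179.9, 0.0, 84.7]
force: [-3.9, 1.8, 23.5]
finger_gap: -0.2
finger_force: 10.7
```

>>> {"fn": "drive_effector", "kwargs": {
  "steps": [
    [0,0,1,0],
    [0,0,2,0],
    [0,0,2,0],
    [0,0,2,0]
  ]
}}

```text
clock: 17.03
tcp_pos: [523.4, -222.6, 98.8]
orientation: [179.8, 0.1, 84.7]
force: [-9.9, 5.7, 49.3]
finger_gap: -0.0
finger_force: 21.8
```

>>> {"fn": "drive_effector", "kwargs": {
  "steps": [
    [0,0,-1,0],
    [0,0,-1.8,0],
    [0,0,-1.8,0],
    [0,0,-1.8,0],
    [0,0,-1.8,0],
    [0,0,-1.8,0]
  ]
}}

```text
clock: 17.53
tcp_pos: [523.3, -222.5, 99.3]
orientation: [179.9, 0.0, 84.7]
force: [-2.9, 2.3, 23.2]
finger_gap: 0.2
finger_force: 10.9
```

>>> {"fn": "drive_effector", "kwargs": {
  "steps": [
    [0,0,0,0],
    [0,0,0,0],
    [0,0,0,0],
    [0,0,0,0],
    [0,0,0,0],
    [0,0,0,0],
    [0,0,0,0],
    [0,0,0,0]
  ]
}}

```text
clock: 18.2
tcp_pos: [523.3, -222.5, 99.4]
orientation: [179.9, 0.0, 84.7]
force: [-2.7, 1.1, 23.7]
finger_gap: -0.1
finger_force: 10.9
```

Steady at about 23 N with the seat at its stop, so I'm handing in.

```bash
python3 -c "
from workcell import bot
print(bot.sign_off())"
```

```text
the job is handed in; nothing more can be done
None
```

The job is handed in with no verdict shown: the cover is on the seat about 1.5 mm off centre, the wing is square to the index marks within about 2°, and the fingers hold the cover at the seat's stop with a steady 23 N (one press briefly read 49 N).

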